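# Put the check weights back in their block in order of size

### The job

The balance has been checked; put its four steel weights back in the wooden weight block, each in the well made for it, so that they stand in order of size from the largest in the widest well to the smallest in the narrowest. All four should stand upright and fully down in their wells, let go and at rest. Leave the glass beaker and the weighing bottle standing where they are.

Things in the scene. Friction and masses are not known exactly. Their poses are not given: they have to be found in the camera images.
- weight_500_centre (a point): The largest of four polished steel knob weights (500 g), standing upright loose on the worktop: a plain round body 38 mm in diameter and 46 mm tall with a 26 mm wide knob on top, 63 mm tall in all. This point is on its axis, half-way up (31.5 mm above its foot); z is its axis, up. Grip it across the upper part of the body, fingertips at least 13 mm above its foot, so that they clear the block when it is set home.
- weight_200_centre (a point): The second largest of four polished steel knob weights (200 g), standing upright loose on the worktop: a plain round body 28 mm in diameter and 34 mm tall with a 19 mm wide knob on top, 47 mm tall in all. This point is on its axis, half-way up (23.5 mm above its foot); z is its axis, up. Grip it across the upper part of the body, fingertips at least 13 mm above its foot, so that they clear the block when it is set home.
- weight_100_centre (a point): The second smallest of four polished steel knob weights (100 g), standing upright loose on the worktop: a plain round body 22 mm in diameter and 27 mm tall with a 15 mm wide knob on top, 38 mm tall in all. This point is on its axis, half-way up (19 mm above its foot); z is its axis, up. Grip it across the upper part of the body, fingertips at least 13 mm above its foot, so that they clear the block when it is set home.
- weight_50_centre (a point): The smallest of four polished steel knob weights (50 g), standing upright loose on the worktop: a plain round body 18 mm in diameter and 20.5 mm tall with a 12 mm wide knob on top, 30 mm tall in all. This point is on its axis, half-way up (15 mm above its foot); z is its axis, up. Grip it across the upper part of the body, fingertips at least 13 mm above its foot, so that they clear the block when it is set home.
- well_500 (a point): Mouth centre of the tapered round well, 54 mm wide at the mouth, 43 mm at its blue floor, 10 mm deep, for the 38 mm (500 g) weight, in the pale wooden block. It lies on the block's top, 20 mm above the worktop. Axes are the block's: z up, y along the row of wells (this one -67 mm from the block's middle). Block 204 mm along y, 70 mm along x, fixed, turned any way; wells in a row by size, nothing beside them across it.
- well_200 (a point): Mouth centre of the tapered round well, 44 mm wide at the mouth, 33 mm at its blue floor, 10 mm deep, for the 28 mm (200 g) weight, in the pale wooden block. It lies on the block's top, 20 mm above the worktop. Axes are the block's: z up, y along the row of wells (this one -12 mm from the block's middle). Block 204 mm along y, 70 mm along x, fixed, turned any way; wells in a row by size, nothing beside them across it.
- well_100 (a point): Mouth centre of the tapered round well, 38 mm wide at the mouth, 27 mm at its blue floor, 10 mm deep, for the 22 mm (100 g) weight, in the pale wooden block. It lies on the block's top, 20 mm above the worktop. Axes are the block's: z up, y along the row of wells (this one +35 mm from the block's middle). Block 204 mm along y, 70 mm along x, fixed, turned any way; wells in a row by size, nothing beside them across it.
- well_50 (a point): Mouth centre of the tapered round well, 34 mm wide at the mouth, 23 mm at its blue floor, 10 mm deep, for the 18 mm (50 g) weight, in the pale wooden block. It lies on the block's top, 20 mm above the worktop. Axes are the block's: z up, y along the row of wells (this one +77 mm from the block's middle). Block 204 mm along y, 70 mm along x, fixed, turned any way; wells in a row by size, nothing beside them across it.
- beaker_centre (a point): Small clear 50 ml glass beaker, 46 x 51 x 58 mm, standing loose on the worktop between the weights and the block; this point is its centre, 29 mm up. A bystander.
- weighing_bottle_centre (a point): Small clear glass weighing bottle with a knobbed stopper, 38 mm in diameter, 53 mm tall, standing loose on the worktop to the left of the weights; this point is its centre, 26.5 mm up. A bystander.
Mind the look-alikes: they are no part of the job. What is shaped like the part that bears weight_100_centre but yellow is not meant.

How it is judged:
At the end, for the whole second after the job is handed in: Each of the four weights stands in its own well of the block: its axis within 8 mm of the well's centre, within 3 mm of fully down on the well's floor, within 0.15 rad of upright, slower than 0.02 m/s, let go (horizontal distance between weight_500_centre and well_500 below 0.008 m and z of weight_500_centre in the frame of well_500 below 0.0245 m and angle between each of weight_500_centre, weight_200_centre, weight_100_centre, weight_50_centre's own z axis and vertical below 0.15 rad and linear speed of each of weight_500, weight_200, weight_100, weight_50 below 0.02 m/s and horizontal distance between weight_200_centre and well_200 below 0.008 m and z of weight_200_centre in the frame of well_200 below 0.0165 m and horizontal distance between weight_100_centre and well_100 below 0.008 m and z of weight_100_centre in the frame of well_100 below 0.012 m and horizontal distance between weight_50_centre and well_50 below 0.008 m and z of weight_50_centre in the frame of well_50 below 0.008 m); the robot touches nothing.
It fails at once if the beaker is pushed more than 30 mm from where it stood, or knocked over (distance of beaker_centre from where it was at the start of the episode above 0.03 m or angle between beaker_centre's own z axis and vertical above 0.5 rad).
It fails at once if the weighing bottle is pushed more than 30 mm from where it stood, or knocked over (distance of weighing_bottle_centre from where it was at the start of the episode above 0.03 m or angle between weighing_bottle_centre's own z axis and vertical above 0.5 rad).
It also fails if it takes over 112 s, if anything falls off the work surface, if the arm or the gripper's body presses on something with over 40 N, if the wrist force passes 120 N, or if a joint passes its speed limit or range.

### The arm

A 6-joint arm with a two-finger parallel gripper is mounted at the origin on a cart in front of the work surface, level with it; the furniture and walls round the work are solid. World frame = base frame: x ahead of the robot, y to its left, z up, the work surface at z = 0. Lengths are in m, angles in rad, forces in N, time in s.
With the tool pointing down it reaches from about 0.375 to 0.9 m from the base axis. Payload 3.1 kg.
Tool frame: the origin (TCP) lies at the very end of the fingers, on their centre line; the grasp point (between the pads) lies behind it (arm.grip_depth is the x of the grasp point in the tool frame, in m); x points along the fingers, y is the direction in which the jaws open and shut, and the axes are right-handed (so a half turn about x gives the same grasp; the last joint's range is limited). The gripper opens to 87 mm and grips with 3 to 60 N. Pads are 19 mm wide; open, the fingers measure 117 mm over their backs; the gripper's body (75 mm by 190 mm) begins 51 mm behind the grasp point.
Start: joints at [-1.46, 0.527, 1.433, -0, 1.181, -0.178], TCP at [0.179, -0.599, 0.187] pointing down, gripper open.
Joint ranges: [-3.08, 3.08], [-0.75, 2.2], [0.22, 2.44], [-1.43, 4.57], [0, 2.65], [-2.85, 2.85]. Speed limits (rad/s): [2.79, 2.79, 3.14, 3.14, 3.14, 3.14].

### API

Orientations are given as a unit quaternion [x, y, z, w].
In Python, from cell import arm gives the robot as it stands.
- The arm moves only by the tool move_arm, never from a script. Its argument "moves" is a list of rows, each a list of 3 entries, a list of its own where there are three numbers: the shift along the tool's x, y, z in mm, then the turn about the tool's x in rad, then the finger opening in mm, from 0 to 87. A call has 1 to 12 rows; each row is the pose to reach, as a shift and turn from the pose measured when the call began, along the tool's axes at that moment; what a row does not reach only later rows make up. A row lasts 1/8 s, in which the tool goes at most 62.5 mm and 10.7 degrees, less where a joint would pass 70% of its speed; a pose out of reach is approached as far as the arm can. A call with a gripper value outside its range is refused whole. The fingers move at their own pace and stop on an object; the grip force is fixed at half the most. Time passes only in rows, so rows that repeat a pose let the fingers close. It gives the time, the measured TCP pose, the force and the opening at its end, in the units of the state.
- arm.sense(): the state, without advancing time (a new reading comes with each control period).
- arm.read_camera(name): name is "scene" or "top"; returns the picture (420x560x3 uint8, red, green, blue); there is no depth.
- arm.calibration(name): a dict with "K" (3x3 intrinsics, pixels), "R" (3x3) and "t" (3): a world point X has camera coordinates R X + t. Camera axes: x right, y down, z forward; pixel columns grow to the right and rows downward; lengths in m; the calibration is good to about 2 mm. A picture is of the moment at which its call begins. calibration takes no time and is no camera call.
- arm.close_job(): hands the job in, once; it reports no verdict.
The state is a dict: "time": time; "q": joint angles; "dq": joint speeds; "tau": joint torques, N m; "position": TCP position; "tool_rot": TCP orientation; "ft_force": force on the tool from outside, world axes, zero at the start; "moment": the same for the moment, N m; "finger_gap": opening from 0.0 (shut) to 1.0 (fully open).
Only numpy, scipy, OpenCV 4.12 (cv2) and the standard library are available. Lean on these libraries where they do the work, as an engineer would, in place of code of your own. Each camera call takes 0.05 s, during which the arm holds its last target.

## Working session

There is one attempt and no reset: what is moved stays moved. The work goes in short steps, Python scripts to look and compute and a tool call to move; the robot and the scene stay as the last step left them, time stands still between calls to the robot, and variables do not carry over. Pictures are saved under pics/ and viewed, and the job is handed in when it is done.

Besides the shell and the picture viewer there is one more tool, called as name([rows], argument=value, ...), one row to a line, values as JSON. move_arm: Moves the arm, as the interface text tells. Its arguments: {"type":"object","properties":{"moves":{"type":"array","items":{"type":"array"}}},"required":["moves"]}

```bash
ls; mkdir -p pics; python3 - <<'E'
from cell import arm
import cv2,numpy as np
for n in("scene","top"):
    im=arm.read_camera(n); cv2.imwrite(f"pics/{n}0.png",im[:,:,::-1]); c=arm.calibration(n); print(n,c)
print(arm.sense(),arm.grip_depth)
E
```

```text
pics
scene {'K': array([[445.16078833,   0.        , 289.0587708 ],
       [  0.        , 445.16078833, 204.44396552],
       [  0.        ,   0.        ,   1.        ]]), 'R': array([[-0.20258165, -0.97926363,  0.00184765],
       [-0.43818725,  0.08896075, -0.89447075],
       [ 0.8757583 , -0.18201298, -0.44712265]]), 't': array([0.07808192, 0.26365208, 0.68861927])}
top {'K': array([[461.24158406,   0.        , 281.97743056],
       [  0.        , 461.24158406, 213.98936692],
       [  0.        ,   0.        ,   1.        ]]), 'R': array([[ 0.12038934, -0.99271614,  0.00459022],
       [-0.97065776, -0.11868129, -0.20913697],
       [ 0.20815842,  0.02072233, -0.97787558]]), 't': array([-0.05497935,  0.50466418,  1.36175207])}
{'time': 0.1, 'q': array([-1.45947212e+00,  5.28380488e-01,  1.43374744e+00, -1.69134379e-05,
        1.18140998e+00, -1.78490987e-01]), 'dq': array([ 1.10110593e-03, -6.45384708e-05, -2.38299292e-03,  2.11922196e-03,
       -9.42571478e-04,  1.72232057e-04]), 'tau': array([ 2.80518807e-04, -4.40984344e+01, -1.77150142e+01,  6.35021925e-02,
        5.33564086e-02, -3.92735990e-05]), 'position': array([ 0.17855688, -0.59820231,  0.18587359]), 'tool_rot': array([ 0.69971268,  0.10279667, -0.69967755,  0.10142158]), 'ft_force': array([-0.25704419, -0.09254925, -0.79987673]), 'moment': array([-0.03463218, -0.02345324,  0.01796467]), 'finger_gap': 0.9966675587816911} -0.0187
```

View pics/scene0.png

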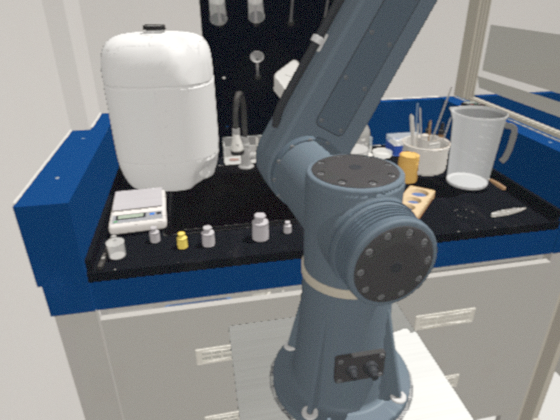

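View pics/top0.png

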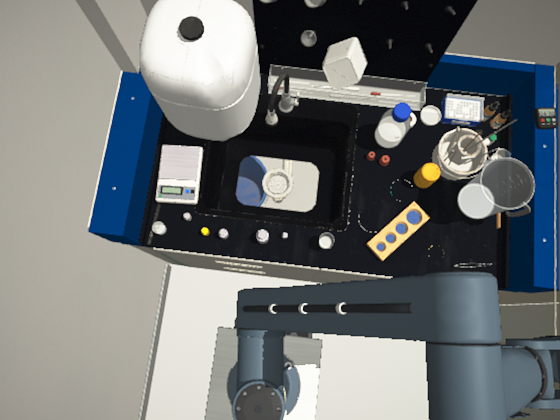

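The top view shows four steel weights at about (187,216), (223,234), (262,236) and (285,236). The yellow decoy is at (205,231), the bottle at (159,228), the beaker at (326,241) and the block at (398,232). I'll zoom in on these next.

```bash
python3 - <<'E'
import cv2
a=cv2.imread("pics/top0.png"); 
cv2.imwrite("pics/z1.png",cv2.resize(a[195:265,145:305],None,fx=5,fy=5,interpolation=cv2.INTER_CUBIC))
cv2.imwrite("pics/z2.png",cv2.resize(a[190:270,305:445],None,fx=5,fy=5,interpolation=cv2.INTER_CUBIC))
a=cv2.imread("pics/scene0.png"); 
cv2.imwrite("pics/z3.png",cv2.resize(a[200:270,95:305],None,fx=3.8,fy=3.8,interpolation=cv2.INTER_CUBIC))
E
```

```text
(no output)
```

View pics/z1.png

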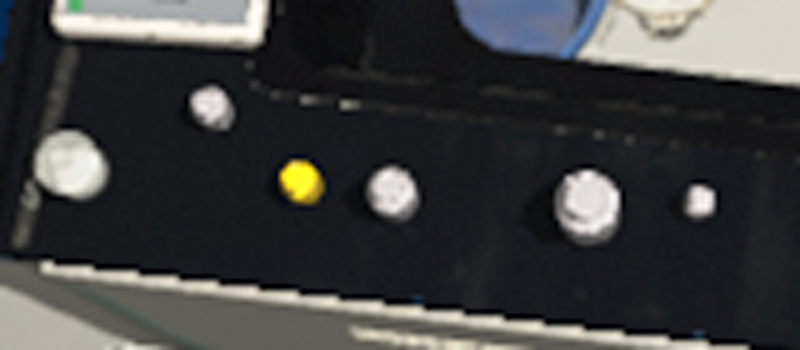

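View pics/z2.png

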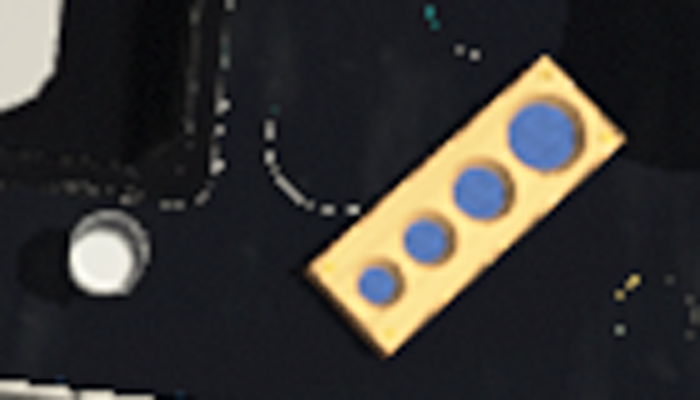

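View pics/z3.png

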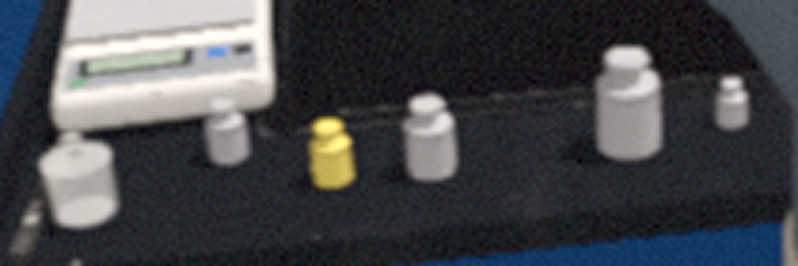

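```bash
cat > h.py <<'E'
import cv2,numpy as np
from cell import arm
def proj(n,X):
    c=arm.calibration(n); return cv2.projectPoints(np.atleast_2d(X).astype(float),cv2.Rodrigues(c["R"])[0],c["t"],c["K"],None)[0][:,0]
def ray(n,uv,z):
    c=arm.calibration(n); o=-c["R"].T@c["t"]; d=c["R"].T@np.linalg.inv(c["K"])@np.array([uv[0],uv[1],1.])
    return o+d*(z-o[2])/d[2]
def blobs(m,off,amin=12):
    n,l,s,c=cv2.connectedComponentsWithStats(m.astype(np.uint8),connectivity=4)
    return [(s[i],c[i]+off) for i in range(1,n) if s[i,4]>=amin]
E
python3 - <<'E'
from h import *
np.set_printoptions(precision=4,suppress=True)
t=cv2.imread("pics/top0.png"); s=cv2.imread("pics/scene0.png")
H={'100?':.019,}
for n,im,(r0,r1,c0,c1) in(("top",t,(205,260,150,345)),("scene",s,(215,265,100,300))):
    v=cv2.cvtColor(im[r0:r1,c0:c1],cv2.COLOR_BGR2HSV)
    print(n)
    for st,c in blobs(v[:,:,2]>75,np.array([c0,r0])):
        print(st+[c0,r0,0,0,0],c, [ray(n,c,z)[:2].round(4).tolist() for z in(.015,.019,.0235,.0315)])
v=cv2.cvtColor(t[190:270,355:445],cv2.COLOR_BGR2HSV)
b=(v[:,:,0]>100)&(v[:,:,0]<130)&(v[:,:,1]>100)&(v[:,:,2]>90)
for st,c in blobs(b,np.array([355,190])): print("blue",st,c,ray("top",c,.010))
w=((v[:,:,0]>8)&(v[:,:,0]<30)&(v[:,:,1]>70)&(v[:,:,2]>150)).astype(np.uint8)
cs=max(cv2.findContours(w,cv2.RETR_EXTERNAL,cv2.CHAIN_APPROX_NONE)[0],key=cv2.contourArea)
P=np.array([ray("top",p[0]+[355,190],.02)[:2] for p in cs])
r=cv2.minAreaRect(P.astype(np.float32)*1000);print(r,cv2.boxPoints(r))
E
```

```text
top
[247 205  68   7 285] [288.2351 207.0912] [[0.5404, -0.0097], [0.5394, -0.0098], [0.5384, -0.0098], [0.5366, -0.0099]]
[183 212   9   9  59] [187.1017 216.    ] [[0.4731, 0.3029], [0.4724, 0.302], [0.4716, 0.3009], [0.4701, 0.2991]]
[152 221  15  14 161] [158.7143 227.6087] [[0.4257, 0.385], [0.4251, 0.3838], [0.4244, 0.3825], [0.4232, 0.3802]]
[201 227   9   9  62] [204.9355 231.0161] [[0.4325, 0.2398], [0.4319, 0.239], [0.4312, 0.2382], [0.43, 0.2367]]
[219 228  10  11  84] [223.3333 233.0357] [[0.4332, 0.1818], [0.4325, 0.1812], [0.4318, 0.1806], [0.4306, 0.1794]]
[256 229  13  15 153] [262.2157 235.7059] [[0.4395, 0.0601], [0.4389, 0.0599], [0.4381, 0.0596], [0.4369, 0.0592]]
[150 231   3   6  14] [150.8571 233.7857] [[0.4034, 0.4058], [0.4029, 0.4046], [0.4023, 0.4033], [0.4012, 0.4008]]
[282 232   6   7  34] [284.5588 234.7941] [[0.4508, -0.0088], [0.4501, -0.0088], [0.4494, -0.0088], [0.4481, -0.0089]]
[319 232  16  17 213] [326.     240.2535] [[0.4493, -0.139], [0.4487, -0.1387], [0.4479, -0.1384], [0.4466, -0.1377]]
[150 247 104  13 715] [185.7217 255.1049] [[0.3506, 0.2
[... 765 characters left out ...]
 253   6  12  45] [102.4889 258.4444] [[0.3904, 0.4056], [0.3839, 0.4039], [0.3766, 0.4019], [0.3635, 0.3985]]
[250 259  50   6 169] [281.4793 262.4024] [[0.2993, 0.0341], [0.2935, 0.0352], [0.2869, 0.0365], [0.2753, 0.0386]]
blue [ 52  21  13  12 118] [412.7627 216.8051] [ 0.5581 -0.4046  0.01  ]
blue [41 34 10  9 68] [400.2941 228.1029] [ 0.517  -0.3678  0.01  ]
blue [31 45  8  7 43] [389.5581 237.8372] [ 0.4819 -0.3365  0.01  ]
blue [22 54  6  6 29] [379.7241 246.4138] [ 0.4512 -0.3079  0.01  ]
((507.72344970703125, -359.36846923828125), (73.06654357910156, 206.89492797851562), 48.027244567871094) [[ 406.3815 -317.3463]
 [ 560.2002 -455.7129]
 [ 609.0654 -401.3906]
 [ 455.2467 -263.024 ]]
```

```bash
python3 - <<'E'
from h import *
from scipy.spatial.transform import Rotation as R
np.set_printoptions(precision=4,suppress=True)
W={'500':(.435,.0595,38,46,26,63),'200':(.430,.1806,28,34,19,47),'100':(.4715,.3015,22,27,15,38),'50':(.449,-.0085,18,20.5,12,30)}
a=np.linspace(0,2*np.pi,40)
for n in("top","scene"):
    im=cv2.imread(f"pics/{n}0.png"); v=im.max(2)
    for k,(x,y,D,h,d,H) in W.items():
        P=np.vstack([np.c_[x+r/2000*np.cos(a),y+r/2000*np.sin(a),0*a+z/1000] for r,z in((D,0),(D,h),(d,h),(d,H))])
        p=proj(n,P); lo,hi=p.min(0),p.max(0)
        c=np.floor(lo).astype(int)-3; e=np.ceil(hi).astype(int)+4
        m=(v[c[1]:e[1],c[0]:e[0]]>60); 
        best=max(blobs(m,c),key=lambda b:b[0][4])[0]
        kn=proj(n,[x,y,H/1000])[0]
        print(n,k,"pred",lo,hi,"meas",best[:2]+c-.5,best[:2]+c+best[2:4]-.5)
s=arm.sense(); print(R.from_quat(s["tool_rot"]).as_matrix())
print("scale front edge",ray("top",(180,203),.04),ray("top",(159,199),.04),ray("top",(195,205),.04), "pitch",ray("scene",(467,188),0))
E
```

```text
top 500 pred [255.6411 229.3957] [268.4358 243.8776] meas [255.5 228.5] [268.5 243.5]
top 200 pred [218.2827 228.5767] [228.5657 239.2504] meas [217.5 227.5] [228.5 238.5]
top 100 pred [183.174 212.333] [191.8429 220.9101] meas [182.5 211.5] [191.5 220.5]
top 50 pred [281.5155 232.2115] [287.3154 238.9506] meas [281.5 231.5] [287.5 238.5]
scene 500 pred [251.6354 211.3525] [268.3281 241.5443] meas [250.5 211.5] [269.5 242.5]
scene 200 pred [201.5242 224.0931] [215.0054 247.0269] meas [199.5 223.5] [215.5 247.5]
scene 100 pred [149.6252 224.4293] [160.8894 242.5626] meas [145.5 220.5] [164.5 243.5]
scene 50 pred [283.4672 219.61  ] [290.917  233.4927] meas [282.5 219.5] [292.5 234.5]
[[-0.0002  0.2858 -0.9583]
 [ 0.0019 -0.9583 -0.2858]
 [-1.     -0.0019 -0.0003]]
scale front edge [0.5067 0.3258 0.04  ] [0.5114 0.3928 0.04  ] [0.506  0.2785 0.04  ] pitch [ 0.5948 -0.5801  0.    ]
```

Predicted and measured outlines agree to about 1 px, so I have the positions. Next is a helper that turns a world target into tool-frame shifts.

```bash
cat >> h.py <<'E'
from scipy.spatial.transform import Rotation as R
W={'500':(.436,.0595),'200':(.431,.181),'100':(.4725,.302),'50':(.4495,-.009)}
c0=np.array([.508,-.3596]); d0=np.array([-.742,.671])
WELL={k:tuple(c0+o/1000*d0) for k,o in(('500',-67),('200',-12),('100',35),('50',77))}
YB=.835
def go(*tg):
    s=arm.sense(); M=R.from_quat(s["tool_rot"]).as_matrix(); p=s["position"]
    yaw=np.arctan2(M[1,1],M[0,1])
    print("t",round(s["time"],2),"p",(p*1000).round(1),"yaw",round(yaw,3),"tilt",M[:2,0].round(4),"q",s["q"].round(2),"gap",round(s["finger_gap"]*87,1),"F",s["ft_force"].round(1))
    for x,y,z,yw in tg:
        dy=(yw-yaw+np.pi)%(2*np.pi)-np.pi
        print("  shift",(M.T@(np.array([x,y,z])-p)*1000).round(1),"turn",round(-dy,3))
E
python3 - <<'E'
from h import *
go((.43,-.3,.17,YB),(*W['500'],.15,YB))
E
```

```text
t 0.1 p [ 178.6 -598.2  185.9] yaw -1.281 tilt [-0.0002  0.0019] q [-1.46  0.53  1.43 -0.    1.18 -0.18] gap 86.7 F [-0.3 -0.1 -0.8]
  shift [  16.4 -213.9 -326.2] turn -2.116
  shift [  37.1 -556.6 -434.7] turn -2.116
```

move_arm([
  [[16,-214,-326],-2.116,60],
  [[16,-214,-326],-2.116,60],
  [[16,-214,-326],-2.116,60],
  [[16,-214,-326],-2.116,60],
  [[16,-214,-326],-2.116,60],
  [[16,-214,-326],-2.116,60],
  [[16,-214,-326],-2.116,60],
  [[37,-557,-435],-2.116,60],
  [[37,-557,-435],-2.116,60],
  [[37,-557,-435],-2.116,60],
  [[37,-557,-435],-2.116,60],
  [[37,-557,-435],-2.116,60],
])

```text
time: 1.6
position: [0.4352, 0.0139, 0.1526]
tool_rot: [0.254, 0.66, -0.253, 0.66]
ft_force: [0.2, 0.2, 0.2]
finger_gap: 0.688
```

```bash
python3 - <<'E'
from h import *
go((*W['500'],.15,YB))
E
```

```text
t 1.6 p [435.2  13.9 152.6] yaw 0.837 tilt [0.0001 0.0019] q [-0.23  0.33  1.93  0.    0.88 -1.07] gap 59.8 F [0.2 0.2 0.2]
  shift [  2.7  34.4 -29.9] turn 0.002
```

move_arm([
  [[40,34,-30],0,60],
  [[40,34,-30],0,60],
  [[70,34,-30],0,60],
  [[70,34,-30],0,60],
])

```text
time: 2.1
position: [0.4346, 0.0589, 0.0818]
tool_rot: [0.254, 0.661, -0.254, 0.659]
ft_force: [-0.7, 0.6, -0.2]
finger_gap: 0.692
```

```bash
python3 - <<'E'
from h import *
go((*W['500'],.020,YB))
for n in("scene","top"): cv2.imwrite(f"pics/{n}1.png",arm.read_camera(n)[:,:,::-1])
a=cv2.imread("pics/scene1.png")[130:270,150:350];b=cv2.imread("pics/top1.png")[150:290,180:380]
cv2.imwrite("pics/c1.png",cv2.resize(np.hstack([a,b]),None,fx=2,fy=2))
E
```

```text
t 2.1 p [434.6  58.9  81.8] yaw 0.836 tilt [-0.0036  0.0022] q [-0.12  0.47  1.99  0.    0.69 -0.96] gap 60.2 F [-0.7  0.6 -0.2]
  shift [61.8  1.5  0.9] turn 0.001
```

View pics/c1.png

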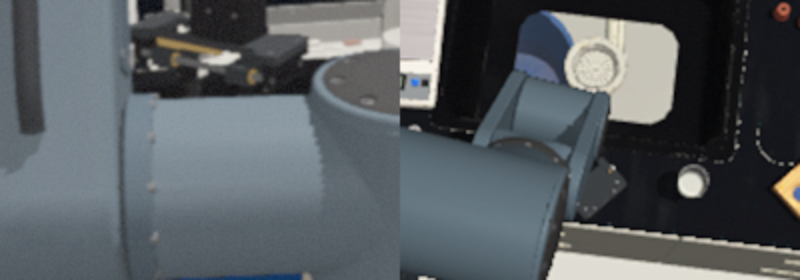

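The arm blocks both views of the weight here. I'll go down and grip on the measured position.

move_arm([
  [[40,1.5,1],0,60],
  [[62,1.5,1],0,60],
  [[62,1.5,1],0,60],
  [[62,1.5,1],0,60],
  [[62,1.5,1],0,25],
  [[62,1.5,1],0,25],
  [[62,1.5,1],0,25],
  [[62,1.5,1],0,25],
  [[62,1.5,1],0,25],
  [[62,1.5,1],0,25],
])

```text
time: 3.45
position: [0.4377, 0.059, 0.0212]
tool_rot: [0.254, 0.66, -0.253, 0.66]
ft_force: [-0.4, -1.6, 1.2]
finger_gap: 0.29
```

```bash
python3 - <<'E'
from h import *
go((*W['500'],.15,YB),(*WELL['500'],.15,YB),(*WELL['500'],.032,YB))
E
```

```text
t 3.45 p [437.7  59.   21.2] yaw 0.836 tilt [-0.0002  0.0016] q [-0.12  0.6   2.02  0.    0.52 -0.96] gap 25.2 F [-0.4 -1.6  1.2]
  shift [-128.8   -0.6   -1.7] turn 0.001
  shift [-129.6 -263.4  399.7] turn 0.001
  shift [ -11.6 -263.5  399.9] turn 0.001
```

The gap closed to 25 mm, less than the 38 mm body, so the grip missed. I'll open, raise the tool and look.

move_arm([
  [[0,0,0],0,70],
  [[0,0,0],0,70],
  [[0,0,0],0,70],
  [[0,0,0],0,70],
  [[-60,0,0],0,70],
  [[-110,0,0],0,70],
  [[-110,-180,200],0,70],
  [[-110,-180,200],0,70],
  [[-110,-180,200],0,70],
  [[-110,-180,200],0,70],
  [[-110,-180,200],0,70],
  [[-110,-180,200],0,70],
])

```text
time: 4.95
position: [0.4651, -0.2093, 0.1305]
tool_rot: [0.255, 0.66, -0.254, 0.659]
ft_force: [-0.3, 0.4, -1.1]
finger_gap: 0.804
```

```bash
python3 - <<'E'
from h import *
go()
for n in("scene","top"): cv2.imwrite(f"pics/{n}2.png",arm.read_camera(n)[:,:,::-1])
a=cv2.imread("pics/scene2.png")[130:270,100:300];b=cv2.imread("pics/top2.png")[150:290,145:345]
cv2.imwrite("pics/c2.png",cv2.resize(np.hstack([a,b]),None,fx=2,fy=2))
E
```

```text
t 4.95 p [ 465.1 -209.3  130.5] yaw 0.834 tilt [-0.0006  0.0024] q [-0.64  0.46  1.78  0.    0.91 -1.48] gap 70.0 F [-0.3  0.4 -1.1]
```

View pics/c2.png

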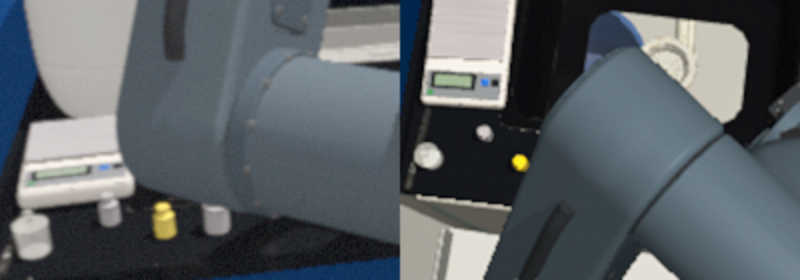

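View pics/top2.png

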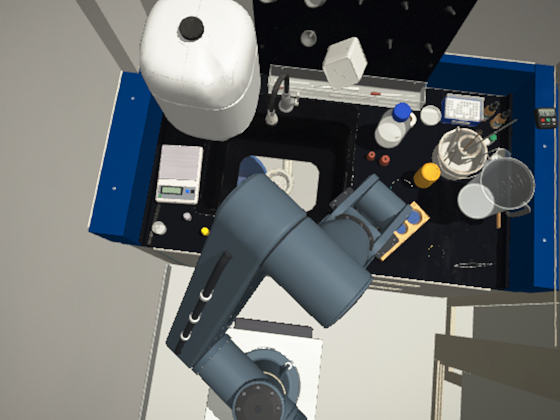

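move_arm([
  [[-50,-461,41],0,70],
  [[-50,-461,41],0,70],
  [[-50,-461,41],0,70],
  [[-50,-461,41],0,70],
  [[-50,-461,41],0,70],
  [[-50,-461,41],0,70],
  [[-50,-461,41],0,70],
  [[-50,-461,41],0,70],
  [[-50,-461,41],0,70],
  [[-50,-461,41],0,70],
])

```text
time: 6.3
position: [0.1878, -0.5738, 0.179]
tool_rot: [0.255, 0.662, -0.251, 0.659]
ft_force: [-0.5, -0.3, 0.2]
finger_gap: 0.806
```

```bash
python3 - <<'E'
from h import *
go()
for n in("scene","top"): cv2.imwrite(f"pics/{n}3.png",arm.read_camera(n)[:,:,::-1])
a=cv2.imread("pics/scene3.png")[190:270,95:305];b=cv2.imread("pics/top3.png")[185:265,145:355]
cv2.imwrite("pics/c3.png",cv2.resize(np.vstack([a,b]),None,fx=3.6,fy=3.6))
E
```

```text
t 6.3 p [ 187.8 -573.8  179. ] yaw 0.839 tilt [-0.0018  0.007 ] q [-1.44  0.51  1.49 -0.    1.15 -2.28] gap 70.1 F [-0.5 -0.3  0.2]
```

View pics/c3.png

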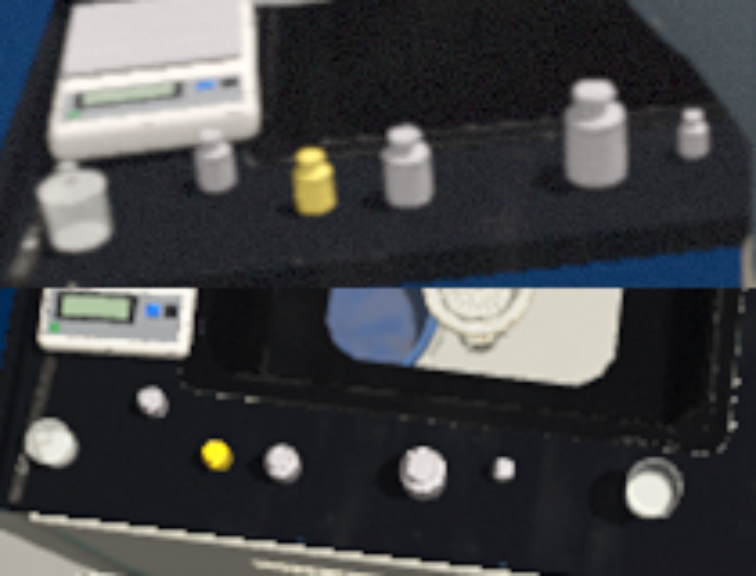

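```bash
cat >> h.py <<'E'
SZ={'500':(38,46,26,63),'200':(28,34,19,47),'100':(22,27,15,38),'50':(18,20.5,12,30)}
def boxes(tag,pos):
    a=np.linspace(0,2*np.pi,40)
    for n in("top","scene"):
        v=cv2.imread(f"pics/{n}{tag}.png").max(2)
        for k,q in pos.items():
            (x,y),(D,h,d,H)=q[:2],SZ[k]; z0=q[2] if len(q)>2 else 0
            P=np.vstack([np.c_[x+r/2000*np.cos(a),y+r/2000*np.sin(a),0*a+z/1000+z0] for r,z in((D,0),(D,h),(d,h),(d,H))])
            p=proj(n,P); lo,hi=p.min(0),p.max(0)
            c=np.floor(lo).astype(int)-4; e=np.ceil(hi).astype(int)+5
            bb=blobs(v[c[1]:e[1],c[0]:e[0]]>60,c)
            if not bb: print(n,k,"none");continue
            b=max(bb,key=lambda b:b[0][4])[0]
            print(n,k,"pred",lo.round(1),hi.round(1),"meas",b[:2]+c-.5,b[:2]+c+b[2:4]-.5)
E
python3 - <<'E'
from h import *
boxes(3,W); 
a=arm; print([x for x in dir(arm) if x[0]!='_'])
for z in(0,.02,.0315,.063): print(ray("top",(262,236),z),ray("scene",(260.3,227),z))
E
```

```text
top 500 pred [255.7 229.1] [268.5 243.6] meas [255.5 228.5] [268.5 243.5]
top 200 pred [218.2 228.2] [228.5 238.9] meas [217.5 227.5] [228.5 238.5]
top 100 pred [183.1 212. ] [191.7 220.6] meas [182.5 211.5] [191.5 220.5]
top 50 pred [281.7 232.1] [287.5 238.8] meas [281.5 231.5] [287.5 238.5]
scene 500 pred [251.6 211.2] [268.3 241.3] meas [250.5 211.5] [269.5 242.5]
scene 200 pred [201.3 223.9] [214.8 246.8] meas [199.5 223.5] [215.5 247.5]
scene 100 pred [149.4 224.2] [160.7 242.4] meas [144.5 219.5] [165.5 243.5]
scene 50 pred [283.6 219.5] [291.1 233.4] meas [282.5 219.5] [292.5 234.5]
['MotionError', 'calibration', 'close_job', 'grip_depth', 'read_camera', 'sense']
[0.44087123 0.06155588 0.        ] [0.48468919 0.05227112 0.        ]
[0.43770088 0.06038073 0.02      ] [0.44950016 0.05690978 0.02      ]
[0.43587793 0.05970502 0.0315    ] [0.42926647 0.05957701 0.0315    ]
[0.43088462 0.05785416 0.063     ] [0.37384375 0.0668829  0.063     ]
```

View pics/scene3.png

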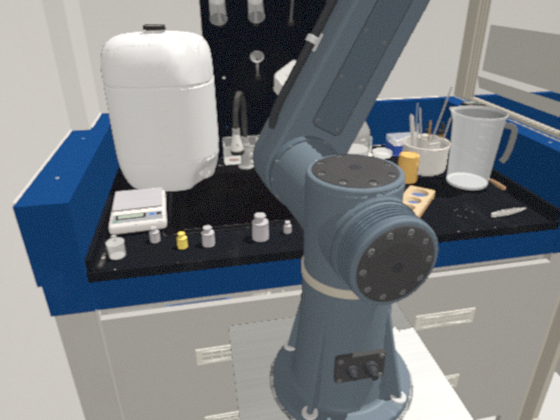

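View pics/top3.png

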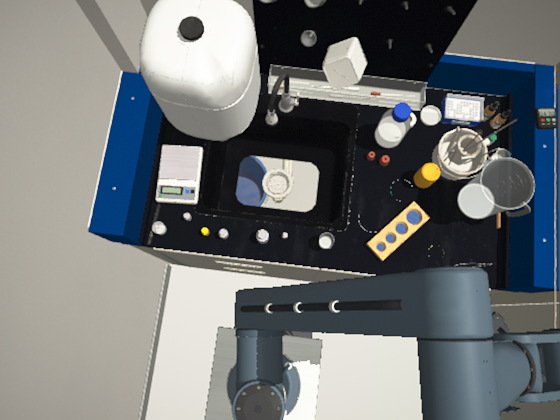

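```bash
python3 - <<'E'
from h import *
print(proj("top",[[.188,-.574,.179],[.188,-.574,.25],[.188,-.574,.35]]), "pose1")
print(proj("top",[[.4346,.0589,z] for z in(.08,.15,.25,.35)]),proj("scene",[[.4346,.0589,z] for z in(.08,.15,.25,.35)]))
cv2.imwrite("pics/c4.png",cv2.resize(cv2.imread("pics/top1.png")[100:300,150:400],None,fx=3,fy=3))
cv2.imwrite("pics/c5.png",cv2.resize(cv2.imread("pics/top2.png")[150:300,280:480],None,fx=4,fy=4))
E
```

```text
[[486.50276347 348.06179486]
 [499.04104614 350.21089022]
 [519.521727   353.72133398]] pose1
[[261.59803187 233.80970248]
 [260.64392017 229.6806568 ]
 [259.0934824  222.97093045]
 [257.27015764 215.08024928]] [[259.68230282 207.44644163]
 [258.81299029 179.42759849]
 [257.47140709 136.18698209]
 [255.99682049  88.65952807]]
```

View pics/c4.png

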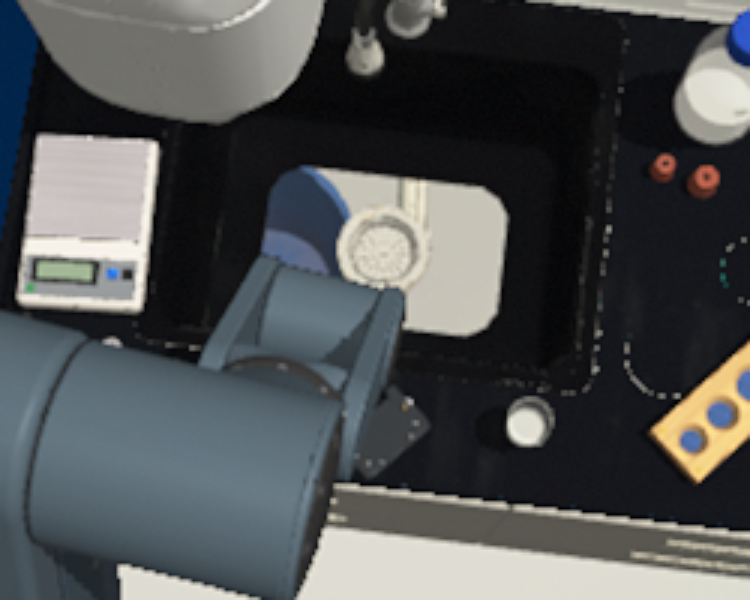

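View pics/c5.png

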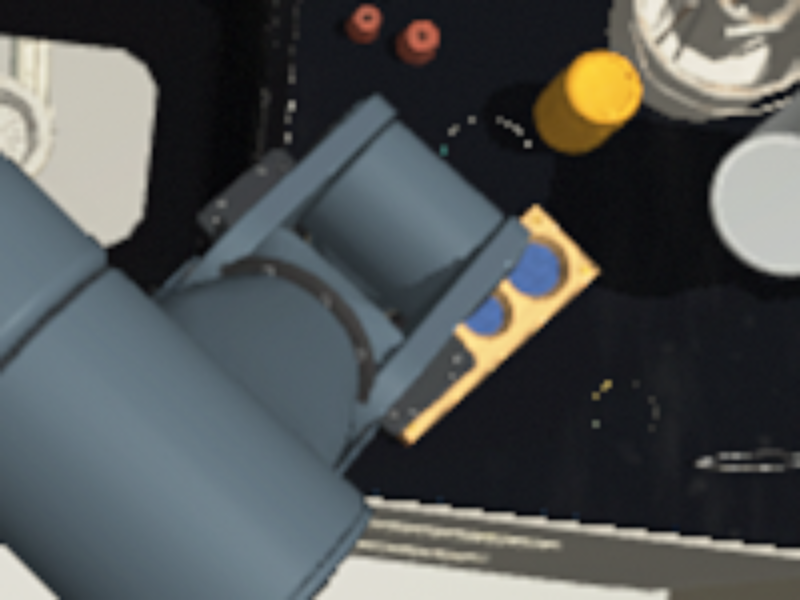

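The weight hasn't moved, so it may have been gripped with the gap reading low. I'll retry, closing further, then lift and check the force.

```bash
python3 - <<'E'
from h import *
go((.43,-.3,.17,YB),(*W['500'],.13,YB))
E
```

```text
t 6.4 p [ 187.8 -574.3  179.3] yaw 0.839 tilt [-0.002   0.0059] q [-1.44  0.51  1.49 -0.    1.15 -2.28] gap 70.2 F [ 0.  -0.7 -0.2]
  shift [ 10.4 365.8  -2.9] turn 0.004
  shift [  52.5  637.3 -238.3] turn 0.004
```

move_arm([
  [[10,366,-3],0.004,60],
  [[10,366,-3],0.004,60],
  [[10,366,-3],0.004,60],
  [[10,366,-3],0.004,60],
  [[10,366,-3],0.004,60],
  [[10,366,-3],0.004,60],
  [[52,637,-238],0.004,60],
  [[52,637,-238],0.004,60],
  [[52,637,-238],0.004,60],
  [[52,637,-238],0.004,60],
  [[52,637,-238],0.004,60],
  [[52,637,-238],0.004,60],
])

```text
time: 7.9
position: [0.4345, 0.0626, 0.1305]
tool_rot: [0.255, 0.662, -0.251, 0.659]
ft_force: [0.9, -1.0, -0.3]
finger_gap: 0.688
```

```bash
python3 - <<'E'
from h import *
go((*W['500'],.08,YB),(*W['500'],.018,YB))
E
```

```text
t 7.9 p [434.5  62.6 130.5] yaw 0.838 tilt [-0.0025  0.0063] q [-0.12  0.37  1.94  0.01  0.83 -0.96] gap 59.8 F [ 0.9 -1.  -0.3]
  shift [50.5 -1.5  3.5] turn 0.003
  shift [112.5  -1.6   3.9] turn 0.003
```

move_arm([
  [[50,-1,3],0,60],
  [[50,-1,3],0,60],
  [[112,-1,3],0,60],
  [[112,-1,3],0,60],
  [[112,-1,3],0,60],
  [[112,-1,3],0,0],
  [[112,-1,3],0,0],
  [[112,-1,3],0,0],
  [[112,-1,3],0,0],
  [[112,-1,3],0,0],
  [[112,-1,3],0,0],
  [[112,-1,3],0,0],
])

```text
time: 9.4
position: [0.4361, 0.0606, 0.0189]
tool_rot: [0.255, 0.662, -0.251, 0.659]
ft_force: [-0.9, 0.3, 6.5]
finger_gap: 0.28
```

```bash
python3 - <<'E'
from h import *
go()
E
```

```text
t 9.4 p [436.1  60.6  18.9] yaw 0.838 tilt [-0.0018  0.0062] q [-0.12  0.61  2.03  0.01  0.51 -0.97] gap 24.4 F [-0.9  0.3  6.5]
```

move_arm([
  [[-30,0,0],0,0],
  [[-60,0,0],0,0],
  [[-60,0,0],0,0],
])

```text
time: 9.78
position: [0.4372, 0.0601, 0.0797]
tool_rot: [0.255, 0.66, -0.251, 0.66]
ft_force: [0.5, -0.1, -4.7]
finger_gap: 0.283
```

```bash
python3 - <<'E'
from h import *
go()
E
```

```text
t 9.78 p [437.2  60.1  79.7] yaw 0.839 tilt [0.0015 0.0058] q [-0.12  0.47  1.99  0.01  0.68 -0.97] gap 24.6 F [ 0.5 -0.1 -4.7]
```

It's held: the vertical force is −4.7 N. Now I'll carry it to the block.

```bash
python3 - <<'E'
from h import *
go((.44,.06,.14,YB),(*WELL['500'],.14,YB))
E
```

```text
t 9.78 p [437.2  60.1  79.7] yaw 0.839 tilt [0.0015 0.0058] q [-0.12  0.47  1.99  0.01  0.68 -0.97] gap 24.6 F [ 0.5 -0.1 -4.7]
  shift [-60.3   2.1   2. ] turn 0.004
  shift [ -62.7 -264.7  400.1] turn 0.004
```

move_arm([
  [[-60,0,0],0,0],
  [[-62,-40,60],0.004,0],
  [[-62,-70,105],0.004,0],
  [[-62,-100,150],0.004,0],
  [[-62,-130,196],0.004,0],
  [[-62,-160,242],0.004,0],
  [[-62,-190,287],0.004,0],
  [[-62,-220,332],0.004,0],
  [[-62,-250,378],0.004,0],
  [[-62,-265,400],0.004,0],
  [[-62,-265,400],0.004,0],
  [[-62,-265,400],0.004,0],
])

```text
time: 11.28
position: [0.5558, -0.4026, 0.1361]
tool_rot: [0.258, 0.662, -0.251, 0.657]
ft_force: [0.7, 0.3, -4.6]
finger_gap: 0.277
```

```bash
python3 - <<'E'
from h import *
go((*WELL['500'],.05,YB),(*WELL['500'],.03,YB))
for n in("scene","top"): cv2.imwrite(f"pics/{n}5.png",arm.read_camera(n)[:,:,::-1])
a=cv2.imread("pics/scene5.png")[100:260,340:540];b=cv2.imread("pics/top5.png")[140:300,300:500]
cv2.imwrite("pics/c6.png",cv2.resize(np.hstack([a,b]),None,fx=2,fy=2))
E
```

```text
t 11.28 p [ 555.8 -402.6  136.1] yaw 0.834 tilt [-0.0028  0.0109] q [-0.79  0.67  1.3   0.01  1.18 -1.63] gap 24.1 F [ 0.7  0.3 -4.6]
  shift [86.1 -0.7  3.6] turn -0.001
  shift [106.1  -0.9   3.7] turn -0.001
```

View pics/c6.png

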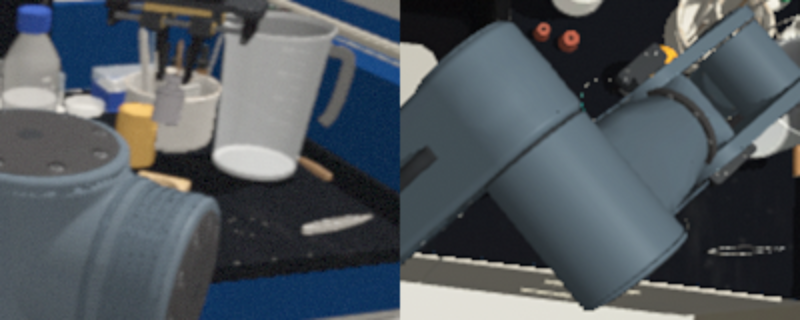

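```bash
python3 - <<'E'
from h import *
cv2.imwrite("pics/c7.png",cv2.resize(cv2.imread("pics/scene5.png")[95:205,380:480],None,fx=6,fy=5.4,interpolation=cv2.INTER_CUBIC))
p=np.array([.5558,-.4026])
print([proj("scene",[*p,z])[0]-[380,95] for z in(.136-.019,.136,.136-.019+.046,.136-.019+.063)], proj("scene",[[.5558,-.3836,.13],[.5558,-.4216,.13]])-[380,95])
E
```

```text
[array([42.99976535, 64.65699907]), array([43.97085989, 57.96755177]), array([45.37497629, 48.29520549]), array([46.27393855, 42.10264609])] [[37.07737927 60.58040563]
 [50.20987555 59.60307871]]
```

View pics/c7.png

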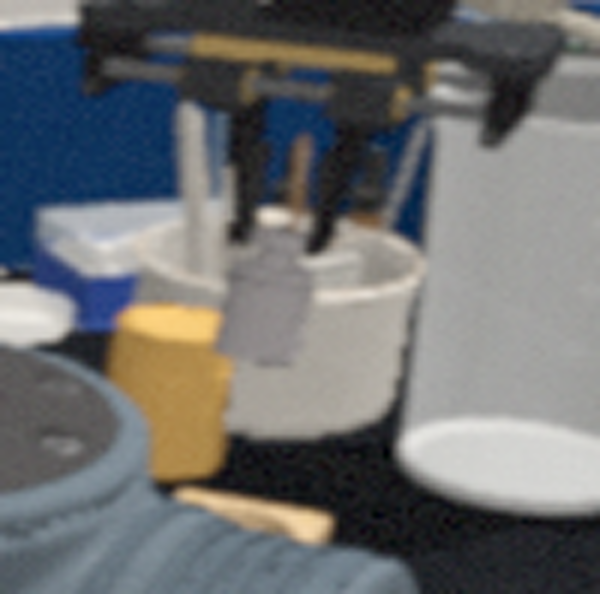

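The picture shows the fingers on the knob, not the body. The real fingertips therefore sit about 30 mm above the reported TCP. The x and y positions match, and the weight hangs straight with its foot 19 mm below the TCP. I can place it using that offset.

move_arm([
  [[40,-1,4],0,0],
  [[80,-1,4],0,0],
  [[86,-1,4],0,0],
  [[86,-1,4],0,0],
  [[86,-1,4],0,0],
])

```text
time: 12.0
position: [0.5602, -0.4064, 0.0539]
tool_rot: [0.256, 0.66, -0.252, 0.66]
ft_force: [0.5, 0.7, -4.5]
finger_gap: 0.282
```

```bash
python3 - <<'E'
from h import *
go((*WELL['500'],.031,YB))
E
```

```text
t 12.0 p [ 560.2 -406.4   53.9] yaw 0.836 tilt [0.0021 0.0056] q [-0.79  0.77  1.35  0.01  1.02 -1.63] gap 24.6 F [ 0.5  0.7 -4.5]
  shift [22.9 -0.5 -3.1] turn 0.001
```

move_arm([
  [[10,-0.5,-3],0,0],
  [[18,-0.5,-3],0,0],
  [[22,-0.5,-3],0,0],
  [[23,-0.5,-3],0,0],
  [[23,-0.5,-3],0,0],
])

```text
time: 12.62
position: [0.5581, -0.4051, 0.0311]
tool_rot: [0.256, 0.66, -0.252, 0.66]
ft_force: [-0.5, -1.2, -3.8]
finger_gap: 0.285
```

```bash
python3 - <<'E'
from h import *
go((*WELL['500'],.031,YB))
E
```

```text
t 12.62 p [ 558.1 -405.1   31.1] yaw 0.836 tilt [0.0027 0.0049] q [-0.79  0.8   1.37  0.01  0.98 -1.63] gap 24.8 F [-0.5 -1.2 -3.8]
  shift [ 0.1  0.1 -0.6] turn 0.001
```

move_arm([
  [[1.5,0,0],0,0],
  [[2,0,0],0,0],
  [[2,0,0],0,0],
])

```text
time: 13.0
position: [0.5586, -0.4056, 0.0305]
tool_rot: [0.256, 0.659, -0.252, 0.661]
ft_force: [-0.2, 0.6, 6.3]
finger_gap: 0.28
```

move_arm([
  [[0,0,0],0,10],
  [[0,0,0],0,20],
  [[0,0,0],0,30],
  [[0,0,0],0,40],
  [[0,0,0],0,50],
  [[0,0,0],0,50],
  [[-40,0,0],0,50],
  [[-90,0,0],0,50],
  [[-110,0,0],0,50],
  [[-110,0,0],0,50],
])

```text
time: 14.25
position: [0.5593, -0.407, 0.1428]
tool_rot: [0.255, 0.657, -0.253, 0.662]
ft_force: [0.5, 1.2, -0.2]
finger_gap: 0.578
```

```bash
python3 - <<'E'
from h import *
go((.2,-.58,.17,YB))
E
```

```text
t 14.25 p [ 559.3 -407.   142.8] yaw 0.836 tilt [0.0075 0.    ] q [-0.79  0.66  1.3   0.01  1.18 -1.63] gap 50.3 F [ 0.5  1.2 -0.2]
  shift [ -29.8 -369.1 -150.5] turn 0.001
```

move_arm([
  [[-30,-369,-150],0,0],
  [[-30,-369,-150],0,0],
  [[-30,-369,-150],0,0],
  [[-30,-369,-150],0,0],
  [[-30,-369,-150],0,0],
  [[-30,-369,-150],0,0],
  [[-30,-369,-150],0,0],
  [[-30,-369,-150],0,0],
  [[-30,-369,-150],0,0],
  [[-30,-369,-150],0,0],
])

```text
time: 15.5
position: [0.2018, -0.5791, 0.1695]
tool_rot: [0.255, 0.658, -0.252, 0.662]
ft_force: [0.1, 1.3, -0.5]
finger_gap: 0.004
```

```bash
python3 - <<'E'
from h import *
go((.43,-.225,.1,YB))
for n in("scene","top"): cv2.imwrite(f"pics/{n}6.png",arm.read_camera(n)[:,:,::-1])
a=cv2.imread("pics/scene6.png")[140:260,380:540];b=cv2.imread("pics/top6.png")[170:290,340:500]
cv2.imwrite("pics/c8.png",cv2.resize(np.hstack([a,b]),None,fx=2.5,fy=2.5,interpolation=cv2.INTER_CUBIC))
boxes(6,{'500':(*WELL['500'],.01)})
E
```

```text
t 15.5 p [ 201.8 -579.1  169.5] yaw 0.838 tilt [0.0076 0.0016] q [-1.42  0.53  1.48  0.01  1.13 -2.26] gap 0.3 F [ 0.1  1.3 -0.5]
  shift [ 71.8 415.4 -67.6] turn 0.003
top 500 pred [406.7 207.8] [423.2 222.8] meas [401.5 202.5] [428.5 227.5]
scene 500 pred [411.1 172.6] [427.5 198.2] meas [406.5 167.5] [432.5 203.5]
```

View pics/c8.png

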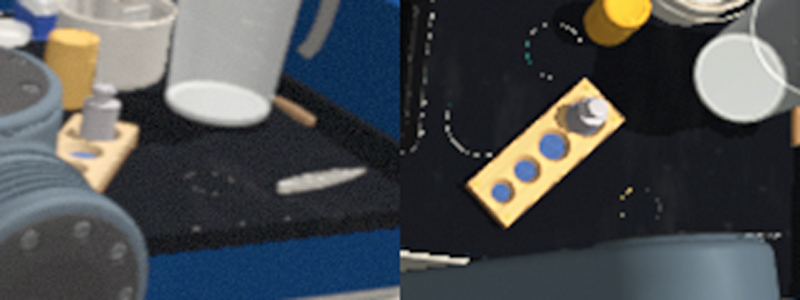

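The 500 g weight stands upright in the widest well. Next I'll touch the closed fingertips to bare worktop at (0.43, -0.225) to measure the height offset.

move_arm([
  [[20,415,-68],0,0],
  [[20,415,-68],0,0],
  [[20,415,-68],0,0],
  [[20,415,-68],0,0],
  [[20,415,-68],0,0],
  [[20,415,-68],0,0],
  [[20,415,-68],0,0],
  [[20,415,-68],0,0],
  [[72,415,-68],0,0],
  [[112,415,-68],0,0],
  [[132,415,-68],0,0],
  [[132,415,-68],0,0],
])

```text
time: 17.1
position: [0.4288, -0.2254, 0.0387]
tool_rot: [0.255, 0.659, -0.252, 0.661]
ft_force: [-1.1, 0.3, 0.0]
finger_gap: 0.004
```

```bash
python3 - <<'E'
from h import *
go()
k=[.0730]
print(proj("scene",[*WELL['500'],.073]),proj("top",[*WELL['500'],.073]))
E
```

```text
t 17.1 p [ 428.8 -225.4   38.7] yaw 0.838 tilt [0.005  0.0025] q [-0.72  0.59  1.91  0.01  0.64 -1.56] gap 0.4 F [-1.1  0.3  0. ]
[[421.14187466 174.46882754]] [[418.59669848 212.68988197]]
```

move_arm([
  [[15,0,0],0,0],
  [[22,0,0],0,0],
  [[27,0,0],0,0],
  [[30,0,0],0,0],
  [[33,0,0],0,0],
  [[33,0,0],0,0],
])

```text
time: 17.85
position: [0.429, -0.2253, 0.0056]
tool_rot: [0.255, 0.659, -0.252, 0.661]
ft_force: [-0.2, 0.1, -0.2]
finger_gap: 0.001
```

move_arm([
  [[3,0,0],0,0],
  [[6,0,0],0,0],
  [[8,0,0],0,0],
  [[8,0,0],0,0],
])

```text
time: 18.35
position: [0.4288, -0.2251, -0.0026]
tool_rot: [0.255, 0.659, -0.252, 0.661]
ft_force: [0.0, 0.7, 1.0]
finger_gap: 0.003
```

```bash
python3 - <<'E'
from h import *
go()
for n in("scene","top"): cv2.imwrite(f"pics/{n}7.png",arm.read_camera(n)[:,:,::-1])
a=cv2.imread("pics/scene7.png")[140:260,280:440];b=cv2.imread("pics/top7.png")[170:290,290:450]
cv2.imwrite("pics/c9.png",cv2.resize(np.hstack([a,b]),None,fx=2.5,fy=2.5,interpolation=cv2.INTER_CUBIC))
E
```

```text
t 18.35 p [ 428.8 -225.1   -2.6] yaw 0.838 tilt [0.0046 0.0029] q [-0.72  0.67  1.93  0.01  0.54 -1.56] gap 0.2 F [0.  0.7 1. ]
```

View pics/c9.png

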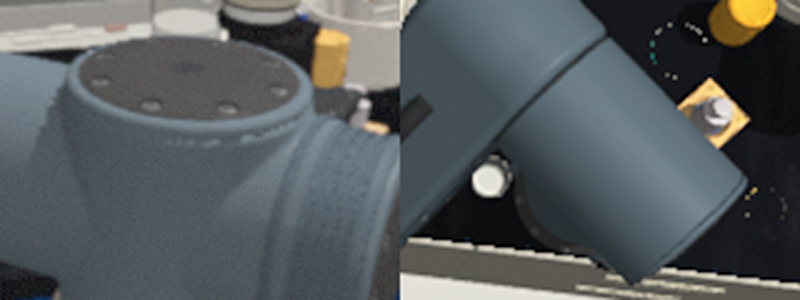

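No contact at a reported −2.6 mm, so the offset is real. I'll keep going down in small steps.

move_arm([
  [[4,0,0],0,0],
  [[8,0,0],0,0],
  [[12,0,0],0,0],
  [[12,0,0],0,0],
])

```text
time: 18.95
position: [0.4288, -0.225, -0.0149]
tool_rot: [0.255, 0.659, -0.252, 0.661]
ft_force: [0.7, 0.1, -0.6]
finger_gap: 0.006
```

move_arm([
  [[3,0,0],0,0],
  [[6,0,0],0,0],
  [[6,0,0],0,0],
])

```text
time: 19.32
position: [0.4287, -0.2249, -0.0211]
tool_rot: [0.255, 0.659, -0.252, 0.661]
ft_force: [-0.6, -0.7, -0.1]
finger_gap: 0.005
```

move_arm([
  [[2,0,0],0,0],
  [[4,0,0],0,0],
  [[4,0,0],0,0],
])

```text
time: 19.7
position: [0.4286, -0.2248, -0.0252]
tool_rot: [0.255, 0.659, -0.252, 0.661]
ft_force: [0.2, 0.3, 0.4]
finger_gap: 0.002
```

move_arm([
  [[2,0,0],0,0],
  [[4,0,0],0,0],
  [[4,0,0],0,0],
])

```text
time: 20.08
position: [0.4285, -0.2247, -0.0294]
tool_rot: [0.255, 0.66, -0.252, 0.661]
ft_force: [-0.0, 0.4, 0.1]
finger_gap: 0.002
```

move_arm([
  [[1.5,0,0],0,0],
  [[3,0,0],0,0],
  [[3,0,0],0,0],
])

```text
time: 20.45
position: [0.4285, -0.2246, -0.0325]
tool_rot: [0.255, 0.66, -0.252, 0.661]
ft_force: [-0.3, 0.1, -0.2]
finger_gap: 0.002
```

move_arm([
  [[1.5,0,0],0,0],
  [[3,0,0],0,0],
  [[3,0,0],0,0],
])

```text
time: 20.82
position: [0.4285, -0.2246, -0.0354]
tool_rot: [0.255, 0.66, -0.252, 0.661]
ft_force: [-0.5, 0.7, 2.0]
finger_gap: 0.005
```

move_arm([
  [[1,0,0],0,0],
  [[2,0,0],0,0],
  [[2,0,0],0,0],
])

```text
time: 21.2
position: [0.4285, -0.2246, -0.0355]
tool_rot: [0.255, 0.659, -0.252, 0.661]
ft_force: [-3.2, 1.4, 20.3]
finger_gap: 0.007
```

The tip touches at a reported z of −35 mm, so true tip height = reported z + 35 mm. Next is the 200 g weight, with the tips about 15 mm above its foot (reported z ≈ −20 mm).

```bash
cat >> h.py <<'E'
OFF=.0353
E
python3 - <<'E'
from h import *
go((.43,-.225,.09,YB),(*W['200'],.09,YB))
E
```

```text
t 21.2 p [ 428.5 -224.6  -35.5] yaw 0.838 tilt [0.0041 0.0032] q [-0.72  0.74  1.94  0.01  0.46 -1.57] gap 0.6 F [-3.2  1.4 20.3]
  shift [-125.5    1.4    1.4] turn 0.003
  shift [-124.2  303.8 -269.4] turn 0.003
```

move_arm([
  [[-50,0,0],0,0],
  [[-110,0,0],0,0],
  [[-125,1,1],0.003,0],
  [[-125,304,-269],0.003,45],
  [[-125,304,-269],0.003,45],
  [[-125,304,-269],0.003,45],
  [[-125,304,-269],0.003,45],
  [[-125,304,-269],0.003,45],
  [[-125,304,-269],0.003,45],
  [[-125,304,-269],0.003,45],
  [[-125,304,-269],0.003,45],
  [[-125,304,-269],0.003,45],
])

```text
time: 22.7
position: [0.4311, 0.1803, 0.0907]
tool_rot: [0.256, 0.659, -0.253, 0.661]
ft_force: [1.0, -0.0, -0.4]
finger_gap: 0.515
```

```bash
python3 - <<'E'
from h import *
go((*W['200'],.04,YB),(*W['200'],-.0195,YB))
E
```

```text
t 22.7 p [431.1 180.3  90.7] yaw 0.835 tilt [0.0034 0.0027] q [ 0.15  0.48  1.92  0.    0.74 -0.68] gap 44.8 F [ 1.  -0.  -0.4]
  shift [50.7  0.2 -0.6] turn 0.0
  shift [ 1.102e+02 -1.000e-01 -6.000e-01] turn 0.0
```

move_arm([
  [[50,0,-0.5],0,50],
  [[80,0,-0.5],0,50],
  [[95,0,-0.5],0,50],
  [[110,0,-0.5],0,50],
  [[110,0,-0.5],0,50],
  [[110,0,-0.5],0,0],
  [[110,0,-0.5],0,0],
  [[110,0,-0.5],0,0],
  [[110,0,-0.5],0,0],
  [[110,0,-0.5],0,0],
  [[110,0,-0.5],0,0],
  [[110,0,-0.5],0,0],
])

```text
time: 24.2
position: [0.4317, 0.1812, -0.0188]
tool_rot: [0.256, 0.659, -0.253, 0.661]
ft_force: [-0.1, 1.7, 6.6]
finger_gap: 0.314
```

move_arm([
  [[-30,0,0],0,0],
  [[-70,0,0],0,0],
  [[-110,0,0],0,0],
  [[-110,0,0],0,0],
])

```text
time: 24.7
position: [0.4329, 0.1812, 0.0934]
tool_rot: [0.257, 0.657, -0.252, 0.663]
ft_force: [0.8, 0.0, -1.0]
finger_gap: 0.31
```

```bash
python3 - <<'E'
from h import *
go((*WELL['200'],.10,YB))
E
```

```text
t 24.7 p [432.9 181.2  93.4] yaw 0.835 tilt [0.0107 0.0039] q [ 0.16  0.47  1.92  0.    0.74 -0.68] gap 26.9 F [ 0.8  0.  -1. ]
  shift [  -7.9 -350.6  430.5] turn 0.0
```

Held at a 27 mm gap. Carrying it to well_200.

move_arm([
  [[-8,-351,430],0,0],
  [[-8,-351,430],0,0],
  [[-8,-351,430],0,0],
  [[-8,-351,430],0,0],
  [[-8,-351,430],0,0],
  [[-8,-351,430],0,0],
  [[-8,-351,430],0,0],
  [[-8,-351,430],0,0],
  [[-8,-351,430],0,0],
  [[-8,-351,430],0,0],
  [[-8,-351,430],0,0],
  [[-8,-351,430],0,0],
])

```text
time: 26.2
position: [0.5153, -0.3653, 0.0988]
tool_rot: [0.257, 0.658, -0.251, 0.662]
ft_force: [-0.0, 0.9, -1.8]
finger_gap: 0.31
```

```bash
python3 - <<'E'
from h import *
go((*WELL['200'],.06,YB),(*WELL['200'],.012,YB),(*WELL['200'],-.007,YB))
E
```

```text
t 26.2 p [ 515.3 -365.3   98.8] yaw 0.837 tilt [0.0082 0.0067] q [-0.8   0.64  1.5   0.01  1.01 -1.64] gap 27.0 F [-0.   0.9 -1.8]
  shift [38.8 -1.1  2.7] turn 0.002
  shift [86.8 -1.6  2.6] turn 0.002
  shift [105.8  -1.8   2.6] turn 0.002
```

move_arm([
  [[39,-1,2.7],0,0],
  [[70,-1.5,2.7],0,0],
  [[87,-1.5,2.7],0,0],
  [[87,-1.5,2.7],0,0],
  [[96,-2,2.7],0,0],
  [[103,-2,2.7],0,0],
  [[105.5,-2,2.7],0,0],
  [[105.5,-2,2.7],0,0],
])

```text
time: 27.2
position: [0.5168, -0.3679, -0.0067]
tool_rot: [0.257, 0.658, -0.251, 0.662]
ft_force: [-0.8, 0.0, -2.0]
finger_gap: 0.309
```

```bash
python3 - <<'E'
from h import *
go((*WELL['200'],-.007,YB))
E
```

```text
t 27.2 p [ 516.8 -367.9   -6.7] yaw 0.837 tilt [0.0082 0.0067] q [-0.8   0.79  1.54  0.01  0.81 -1.65] gap 26.9 F [-0.8  0.  -2. ]
  shift [ 0.3  0.2 -0.1] turn 0.002
```

move_arm([
  [[1,0,0],0,0],
  [[1.5,0,0],0,0],
  [[1.5,0,0],0,30],
  [[1.5,0,0],0,35],
  [[1.5,0,0],0,40],
  [[1.5,0,0],0,45],
  [[1.5,0,0],0,45],
  [[-20,0,0],0,45],
  [[-60,0,0],0,45],
  [[-105,0,0],0,45],
  [[-105,0,0],0,45],
])

```text
time: 28.58
position: [0.5184, -0.371, 0.1025]
tool_rot: [0.256, 0.655, -0.252, 0.665]
ft_force: [0.3, -1.2, -0.7]
finger_gap: 0.516
```

```bash
python3 - <<'E'
from h import *
go((.2,-.58,.17,YB),(*W['50'],.09,YB))
E
```

```text
t 28.57 p [ 518.4 -371.   102.5] yaw 0.837 tilt [0.0145 0.0003] q [-0.8   0.64  1.49  0.01  1.01 -1.65] gap 44.9 F [ 0.3 -1.2 -0.7]
  shift [ -72.1 -367.8  -95.6] turn 0.002
  shift [  11.6  222.5 -293.8] turn 0.002
```

move_arm([
  [[0,222,-294],0.002,40],
  [[0,222,-294],0.002,40],
  [[0,222,-294],0.002,40],
  [[0,222,-294],0.002,40],
  [[0,222,-294],0.002,40],
  [[0,222,-294],0.002,40],
  [[0,222,-294],0.002,40],
  [[0,222,-294],0.002,40],
  [[12,222,-294],0.002,40],
  [[12,222,-294],0.002,40],
])

```text
time: 29.82
position: [0.4485, -0.0102, 0.0884]
tool_rot: [0.257, 0.656, -0.253, 0.663]
ft_force: [-0.3, 0.2, -0.2]
finger_gap: 0.461
```

```bash
python3 - <<'E'
from h import *
go((*W['50'],.04,YB),(*W['50'],-.021,YB))
E
```

```text
t 29.82 p [448.5 -10.2  88.4] yaw 0.832 tilt [0.0122 0.0008] q [-0.28  0.46  1.97  0.01  0.7  -1.11] gap 40.1 F [-0.3  0.2 -0.2]
  shift [48.4  1.1 -0.5] turn -0.003
  shift [109.4   0.6  -1.1] turn -0.003
```

move_arm([
  [[48,1,-0.5],0,40],
  [[80,1,-1],0,40],
  [[97,1,-1],0,40],
  [[109,0.6,-1],0,40],
  [[109,0.6,-1],0,40],
  [[109,0.6,-1],0,0],
  [[109,0.6,-1],0,0],
  [[109,0.6,-1],0,0],
  [[109,0.6,-1],0,0],
  [[109,0.6,-1],0,0],
  [[109,0.6,-1],0,0],
])

```text
time: 31.2
position: [0.45, -0.0091, -0.0201]
tool_rot: [0.257, 0.655, -0.253, 0.664]
ft_force: [0.9, 0.0, 5.8]
finger_gap: 0.184
```

move_arm([
  [[-30,0,0],0,0],
  [[-70,0,0],0,0],
  [[-120,0,0],0,0],
  [[-120,0,0],0,0],
])

```text
time: 31.7
position: [0.4508, -0.0097, 0.1028]
tool_rot: [0.257, 0.652, -0.253, 0.667]
ft_force: [-0.1, 0.3, -0.9]
finger_gap: 0.182
```

```bash
python3 - <<'E'
from h import *
go((*WELL['50'],.10,YB))
E
```

```text
t 31.7 p [450.8  -9.7 102.8] yaw 0.833 tilt [ 0.0209 -0.0016] q [-0.27  0.43  1.96  0.01  0.73 -1.11] gap 15.9 F [-0.1  0.3 -0.9]
  shift [   3.3 -220.6  200.7] turn -0.002
```

```bash
cat >> h.py <<'E'
def gt(*tg):  # targets as true fingertip positions; assumes tool keeps its tilt
    s=arm.sense(); M=R.from_quat(s["tool_rot"]).as_matrix()
    print("tip",((s["position"]-OFF*M[:,0])*1000).round(1))
    go(*[(*(np.array(t[:3])+OFF*M[:,0]),t[3]) for t in tg])
E
python3 - <<'E'
from h import *
gt((*WELL['50'],.13,YB))
E
```

```text
tip [450.1  -9.7 138.1]
t 31.7 p [450.8  -9.7 102.8] yaw 0.833 tilt [ 0.0209 -0.0016] q [-0.27  0.43  1.96  0.01  0.73 -1.11] gap 15.9 F [-0.1  0.3 -0.9]
  shift [   8.6 -220.2  201.1] turn -0.002
```

move_arm([
  [[0,-60,55],0,0],
  [[8,-100,92],0,0],
  [[8,-140,128],0,0],
  [[8,-180,165],0,0],
  [[8,-210,192],0,0],
  [[8,-220,201],0,0],
  [[8,-220,201],0,0],
  [[8,-220,201],0,0],
])

```text
time: 32.7
position: [0.4509, -0.3052, 0.0946]
tool_rot: [0.257, 0.654, -0.252, 0.666]
ft_force: [0.2, 0.6, -0.0]
finger_gap: 0.181
```

```bash
python3 - <<'E'
from h import *
gt((*WELL['50'],.09,YB),(*WELL['50'],.045,YB),(*WELL['50'],.0265,YB))
E
```

```text
tip [ 450.2 -305.3  129.9]
t 32.7 p [ 450.9 -305.2   94.6] yaw 0.834 tilt [0.0189 0.001 ] q [-0.81  0.54  1.73  0.02  0.85 -1.66] gap 15.8 F [ 0.2  0.6 -0. ]
  shift [39.9 -2.1  1.8] turn -0.001
  shift [84.9 -2.7  1.2] turn -0.001
  shift [103.3  -2.9   0.9] turn -0.001
```

move_arm([
  [[40,-2,2],0,0],
  [[70,-2.5,1.5],0,0],
  [[85,-2.7,1.2],0,0],
  [[85,-2.7,1.2],0,0],
  [[94,-2.8,1],0,0],
  [[100,-3,1],0,0],
  [[103,-3,1],0,0],
  [[103,-3,1],0,0],
])

```text
time: 33.7
position: [0.4515, -0.3081, -0.0084]
tool_rot: [0.257, 0.654, -0.252, 0.666]
ft_force: [-1.1, -0.9, -1.2]
finger_gap: 0.183
```

```bash
python3 - <<'E'
from h import *
gt((*WELL['50'],.0255,YB))
E
```

```text
tip [ 450.8 -308.1   26.8]
t 33.7 p [ 451.5 -308.1   -8.4] yaw 0.834 tilt [0.0189 0.001 ] q [-0.81  0.72  1.78  0.02  0.63 -1.67] gap 15.9 F [-1.1 -0.9 -1.2]
  shift [ 1.4  0.2 -0.1] turn -0.001
```

move_arm([
  [[1,0,0],0,0],
  [[1.5,0,0],0,0],
  [[1.5,0,0],0,20],
  [[1.5,0,0],0,25],
  [[1.5,0,0],0,30],
  [[1.5,0,0],0,35],
  [[1.5,0,0],0,40],
  [[-20,0,0],0,40],
  [[-60,0,0],0,40],
  [[-115,0,0],0,40],
  [[-115,0,0],0,40],
])

```text
time: 35.08
position: [0.4518, -0.3107, 0.1106]
tool_rot: [0.256, 0.65, -0.253, 0.669]
ft_force: [0.3, -0.1, -0.2]
finger_gap: 0.46
```

```bash
python3 - <<'E'
from h import *
gt((.2,-.58,.2,YB),(.44,.1,.15,1.57),(*W['100'],.12,1.57))
E
```

```text
tip [ 450.9 -310.5  145.9]
t 35.08 p [ 451.8 -310.7  110.6] yaw 0.834 tilt [ 0.0256 -0.0061] q [-0.82  0.52  1.72  0.02  0.88 -1.66] gap 40.0 F [ 0.3 -0.1 -0.2]
  shift [ -58.8 -367.5   -3.4] turn -0.001
  shift [  -6.9  296.8 -283.7] turn -0.736
  shift [  22.7  467.9 -396.1] turn -0.736
```

move_arm([
  [[-7,297,-284],-0.4,40],
  [[-7,297,-284],-0.736,40],
  [[-7,297,-284],-0.736,40],
  [[-7,297,-284],-0.736,40],
  [[-7,297,-284],-0.736,40],
  [[-7,297,-284],-0.736,40],
  [[-7,297,-284],-0.736,40],
  [[0,468,-396],-0.736,40],
  [[0,468,-396],-0.736,40],
  [[0,468,-396],-0.736,40],
  [[0,468,-396],-0.736,40],
  [[0,468,-396],-0.736,40],
])

```text
time: 36.58
position: [0.472, 0.3022, 0.1063]
tool_rot: [-0.003, 0.699, -0.002, 0.715]
ft_force: [-0.1, -1.2, 0.1]
finger_gap: 0.461
```

```bash
python3 - <<'E'
from h import *
gt((*W['100'],.1,1.57),(*W['100'],.0145,1.57))
E
```

```text
tip [471.2 302.5 141.6]
t 36.58 p [472.  302.2 106.3] yaw 1.572 tilt [ 0.0237 -0.0072] q [ 0.38  0.54  1.69 -0.02  0.89 -1.18] gap 40.1 F [-0.1 -1.2  0.1]
  shift [41.6 -0.2  0.4] turn 0.002
  shift [127.1   0.4  -1.7] turn 0.002
```

move_arm([
  [[45,0,0],0,40],
  [[85,0,-1],0,40],
  [[110,0,-1.5],0,40],
  [[127,0,-1.7],0,40],
  [[127,0,-1.7],0,40],
])

```text
time: 37.2
position: [0.4724, 0.2997, -0.0216]
tool_rot: [-0.003, 0.7, -0.003, 0.714]
ft_force: [-0.7, -0.7, -0.2]
finger_gap: 0.459
```

move_arm([
  [[0,0,0],0,0],
  [[0,0,0],0,0],
  [[0,0,0],0,0],
  [[0,0,0],0,0],
  [[0,0,0],0,0],
  [[0,0,0],0,0],
])

```text
time: 37.95
position: [0.4731, 0.3, -0.0207]
tool_rot: [-0.003, 0.699, -0.003, 0.715]
ft_force: [-0.5, -1.1, 6.0]
finger_gap: 0.239
```

```bash
python3 - <<'E'
from h import *
gt()
E
```

```text
tip [472.3 300.3  14.6]
t 37.95 p [473.1 300.  -20.7] yaw 1.571 tilt [ 0.0226 -0.0079] q [ 0.38  0.75  1.75 -0.03  0.62 -1.17] gap 20.8 F [-0.5 -1.1  6. ]
```

move_arm([
  [[-30,0,0],0,0],
  [[-70,0,0],0,0],
  [[-130,0,0],0,0],
  [[-130,0,0],0,0],
])

```text
time: 38.45
position: [0.4733, 0.3026, 0.1136]
tool_rot: [-0.002, 0.696, -0.001, 0.718]
ft_force: [-0.1, -0.3, -2.0]
finger_gap: 0.236
```

```bash
python3 - <<'E'
from h import *
gt((.44,.0,.14,YB),(*WELL['100'],.13,YB))
E
```

```text
tip [472.2 302.8 148.9]
t 38.45 p [473.3 302.6 113.6] yaw 1.571 tilt [ 0.0319 -0.0042] q [ 0.38  0.53  1.68 -0.02  0.9  -1.18] gap 20.6 F [-0.1 -0.3 -2. ]
  shift [   9.2 -302.7  -32.7] turn 0.736
  shift [  21.9 -638.8    8.7] turn 0.736
```

move_arm([
  [[9,-303,-33],0.2,0],
  [[9,-303,-33],0.4,0],
  [[9,-303,-33],0.6,0],
  [[9,-303,-33],0.736,0],
  [[9,-303,-33],0.736,0],
  [[9,-639,9],0.736,0],
  [[9,-639,9],0.736,0],
  [[9,-639,9],0.736,0],
  [[15,-639,9],0.736,0],
  [[22,-639,9],0.736,0],
  [[22,-639,9],0.736,0],
  [[22,-639,9],0.736,0],
])

```text
time: 39.95
position: [0.4826, -0.338, 0.0928]
tool_rot: [0.258, 0.649, -0.252, 0.67]
ft_force: [-0.6, 0.6, -0.9]
finger_gap: 0.24
```

```bash
python3 - <<'E'
from h import *
gt((*WELL['100'],.13,YB),(*WELL['100'],.08,YB),(*WELL['100'],.044,YB),(*WELL['100'],.026,YB))
E
```

```text
tip [ 481.5 -337.9  128. ]
t 39.95 p [ 482.6 -338.    92.8] yaw 0.833 tilt [ 0.0304 -0.0029] q [-0.81  0.59  1.63  0.03  0.89 -1.66] gap 20.9 F [-0.6  0.6 -0.9]
  shift [-2.   1.7 -0.8] turn -0.002
  shift [48.   0.8 -2. ] turn -0.002
  shift [84.   0.1 -2.9] turn -0.002
  shift [102.   -0.2  -3.3] turn -0.002
```

move_arm([
  [[30,1,-1.5],0,0],
  [[48,0.8,-2],0,0],
  [[70,0.3,-2.5],0,0],
  [[84,0,-3],0,0],
  [[84,0,-3],0,0],
  [[93,0,-3],0,0],
  [[99,0,-3.3],0,0],
  [[102,0,-3.3],0,0],
  [[102,0,-3.3],0,0],
])

```text
time: 41.08
position: [0.4831, -0.336, -0.0094]
tool_rot: [0.258, 0.649, -0.252, 0.67]
ft_force: [0.4, 0.2, -1.1]
finger_gap: 0.235
```

```bash
python3 - <<'E'
from h import *
gt((*WELL['100'],.025,YB))
E
```

```text
tip [ 482.1 -335.9   25.9]
t 41.08 p [ 483.1 -336.    -9.4] yaw 0.833 tilt [ 0.0302 -0.0027] q [-0.81  0.75  1.68  0.03  0.68 -1.67] gap 20.5 F [ 0.4  0.2 -1.1]
  shift [ 0.9 -0.2  0.1] turn -0.002
```

move_arm([
  [[1,0,0],0,0],
  [[1,0,0],0,0],
  [[1,0,0],0,25],
  [[1,0,0],0,30],
  [[1,0,0],0,35],
  [[1,0,0],0,40],
  [[1,0,0],0,40],
  [[-20,0,0],0,40],
  [[-60,0,0],0,40],
  [[-115,0,0],0,40],
  [[-115,0,0],0,40],
])

```text
time: 42.45
position: [0.4823, -0.3384, 0.1101]
tool_rot: [0.256, 0.646, -0.254, 0.673]
ft_force: [0.5, 0.9, -1.2]
finger_gap: 0.464
```

```bash
python3 - <<'E'
from h import *
gt((.2,-.58,.21,YB))
E
```

```text
tip [ 481.  -338.   145.3]
t 42.45 p [ 482.3 -338.4  110.1] yaw 0.833 tilt [ 0.0372 -0.0101] q [-0.81  0.56  1.63  0.03  0.92 -1.66] gap 40.4 F [ 0.5  0.9 -1.2]
  shift [ -72.6 -366.9  -42.6] turn -0.002
```

move_arm([
  [[-72,-367,-43],0,40],
  [[-72,-367,-43],0,40],
  [[-72,-367,-43],0,40],
  [[-72,-367,-43],0,40],
  [[-72,-367,-43],0,40],
  [[-72,-367,-43],0,40],
  [[-72,-367,-43],0,40],
  [[-72,-367,-43],0,40],
  [[-72,-367,-43],0,40],
  [[-72,-367,-43],0,40],
])

```text
time: 43.7
position: [0.2022, -0.5789, 0.1736]
tool_rot: [0.256, 0.646, -0.252, 0.673]
ft_force: [0.6, 0.2, 0.1]
finger_gap: 0.461
```

```bash
python3 - <<'E'
from h import *
go()
for n in("scene","top"): cv2.imwrite(f"pics/{n}9.png",arm.read_camera(n)[:,:,::-1])
b=cv2.resize(cv2.imread("pics/top9.png")[190:260,360:440],None,fx=7,fy=7,interpolation=cv2.INTER_CUBIC)
for k,w in WELL.items():
    p=(proj("top",[*w,.01+SZ[k][3]/1000])[0]-[360,190]+.5)*7; cv2.drawMarker(b,tuple(int(i) for i in p),(0,0,255),0,10)
    # fully-down knob top vs standing on rim (10 mm higher)
cv2.imwrite("pics/c10.png",b)
E
```

```text
t 43.7 p [ 202.2 -578.9  173.6] yaw 0.835 tilt [ 0.0371 -0.0087] q [-1.44  0.52  1.5   0.04  1.12 -2.29] gap 40.1 F [0.6 0.2 0.1]
```

View pics/c10.png

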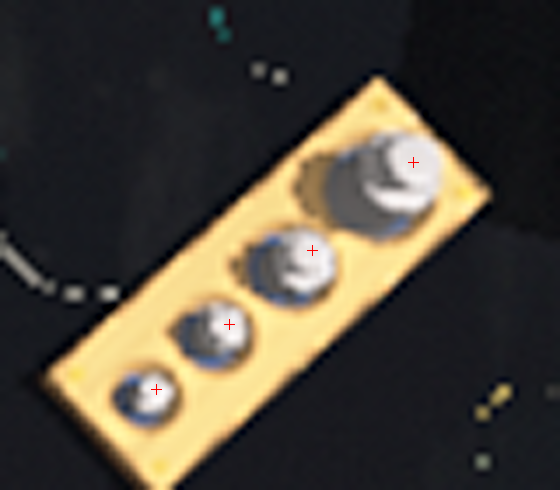

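View pics/scene9.png

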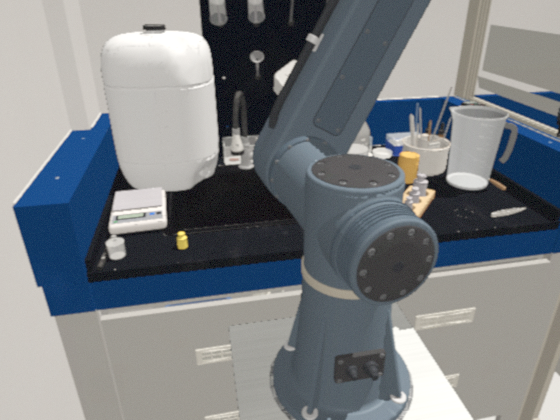

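All four knob tops lie on the predicted seated marks. One last check of seating height in the scene view, and of the beaker and bottle.

```bash
python3 - <<'E'
from h import *
a=cv2.imread("pics/scene9.png")[150:230,385:455]; b=cv2.resize(a,None,fx=8,fy=7,interpolation=cv2.INTER_CUBIC)
for k,w in WELL.items():
    p=(proj("scene",[*w,.01+SZ[k][3]/1000])[0]-[385,150]+.5)*[8,7]; cv2.drawMarker(b,tuple(int(i) for i in p),(0,0,255),0,10)
cv2.imwrite("pics/c11.png",b)
for t in(0,9):
    im=cv2.imread(f"pics/top{t}.png")
    for c0,c1,r0,r1 in((312,342,226,254),(150,170,218,237)):
        v=im[r0:r1,c0:c1].max(2); m=max(blobs(v>75,np.array([c0,r0])),key=lambda q:q[0][4]); print(t,m[1])
E
```

```text
0 [326.         240.25352113]
0 [158.71428571 227.60869565]
9 [326.         240.25352113]
9 [158.71428571 227.60869565]
```

View pics/c11.png

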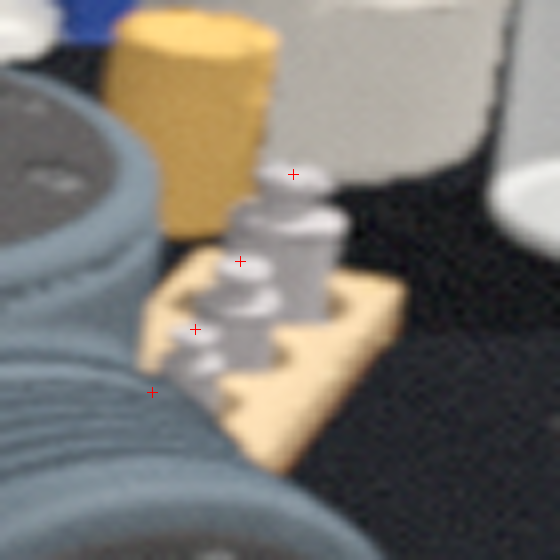

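The knob tops of the 500, 200 and 100 g weights match full depth in both views. The 50 g weight is hidden in the scene view, but it looks centred and upright from above. The beaker and bottle haven't moved.

```bash
python3 -c "
from cell import arm
print(arm.close_job())"
```

```text
the job is handed in; nothing more can be done
None
```

All four steel weights are back in the wooden block, largest in the widest well to smallest in the narrowest, and released. I handed the job in at about 44 s of the 112 s allowed, with the arm withdrawn; no verdict is reported.

**Last checks:**
- **Position:** from above, all four knob tops were within about a pixel (roughly 2 mm) of where they should be when fully down.
- **Depth:** the scene camera confirmed this for the 500, 200 and 100 g weights. The arm hid the 50 g weight from that camera, so its depth was checked only from above.
- **Other items:** the glass beaker and the weighing bottle showed no movement between the first and last pictures. The yellow look-alike was left alone.

**What disagreed:**
- **Fingertip height:** the real fingertips sit about 35 mm higher than the reported TCP. I found this because the first grip closed on the 500 g weight's knob instead of its body, and confirmed it by touching the tips to the worktop.
- **500 g weight:** I read the first grip as a miss and let go, then gripped it again. It was carried and set down by its knob, not across the body as you asked. The other three were gripped across the body, with the fingertips about 15 mm above the foot.
- **Tool tilt:** the tool slowly drifted to about 0.04 rad off vertical. I allowed for this in the last placements.

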